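# Stand the flopped book back into its row

## Robot

A 6-joint arm with a two-finger parallel gripper is mounted at the origin on the work surface. World frame = base frame: x ahead of the robot, y to its left, z up, the work surface at z = 0. Lengths are in m, angles in rad, forces in N, time in s.
With the tool pointing down it reaches from about 0.275 to 0.825 m from the base axis. Payload 5.2 kg.
Tool frame: the origin (TCP) lies midway between the tips of the shut fingers; the grasp point (between the pads) lies 19 mm behind it (arm.hold_point_z is the distance from the TCP to the grasp point, in m); z points along the fingers, y is the direction in which the jaws open and shut (so a half turn about z gives the same grasp; the last joint's range is limited). The gripper opens to 93 mm and grips with 3 to 60 N. Pads are 15 mm wide; open, the fingers measure 128 mm over their backs; the gripper's body (75 mm by 188 mm) begins 65 mm behind the grasp point.
Start: joints at [-1.427, 0.259, 1.535, -0, 1.348, -0.203], TCP at [0.187, -0.517, 0.219] pointing down, gripper open.
Joint ranges: [-3.14, 3.14], [-0.91, 2.08], [0.19, 2.58], [-1.22, 4.36], [0.22, 2.71], [-3.12, 3.12]. Speed limits (rad/s): [2.57, 2.57, 3.14, 3.14, 3.14, 3.14].

## Interface

Orientations are given as a unit quaternion [x, y, z, w].
In Python, from plant import arm gives the robot as it stands. The module is installed in compiled form; this text tells all that it offers.
- The arm moves only by the tool apply_moves, never from a script. Its argument "deltas" is a list of rows, each a list of 3 entries, a list of its own where there are three numbers: the shift along the tool's x, y, z in mm, then the turn, a rotation vector about the tool's x, y, z in rad, then the closure, from -1 (fully open) to 1 (shut). In form: [[[x, y, z], [wx, wy, wz], claw], ...]. A call has 1 to 20 rows; each row is the pose to reach, as a shift and turn from the pose commanded when the call began, along the tool's axes at that moment; what a row does not reach only later rows make up. A row lasts 1/12 s, in which the tool goes at most 41.7 mm and 7.16 degrees, less where a joint would pass 70% of its speed; a pose out of reach is approached as far as the arm can. A call with a gripper value outside its range is refused whole. The fingers move at their own pace and stop on an object; "newtons" is the grip in N (left out, the last holds). Time passes only in rows, so rows that repeat a pose let the fingers close. It gives the time, the measured TCP pose, the force and the opening at its end, in the units of the state.
- arm.get_state(): the state, without advancing time (a new reading comes with each control period).
- arm.get_image(name): name is "side" or "top" or "wrist"; returns a dict with "img" (400x640x3 uint8, red, green, blue), "K" (3x3 intrinsics, pixels), "R" (3x3) and "t" (3): a world point X has camera coordinates R X + t. Camera axes: x right, y down, z forward; pixel columns grow to the right and rows downward; lengths in m; the calibration is good to about 2 mm. A picture is of the moment at which its call begins. There is no depth.
- arm.close_job(): hands the job in, once; it reports no verdict.
Trained networks look in the newest picture that a camera, given by its name, has taken for a name from the list of things; names that differ only in an ending like _2 or _b are one class to them, and where a whole thing is asked for, a point or a joint stands for the part that bears it (a point fixed in the world has none). Each returns a list of dicts, best first, with "p" (0 to 1); they miss things now and then, are a little off and sometimes report something else, mostly with a low value. They report only what shows in the picture. A call takes as long as a camera call. They do not tell look-alikes from the thing itself.
- arm.masks_of(camera, thing): "mask" (400x640 bool, what is visible of it) and "extent" ([centre column, centre row, width, height] in pixels, round what is visible of it).
The state is a dict: "time_s": time; "q": joint angles; "joint_vel": joint speeds; "tau": joint torques, N m; "tool_pos": TCP position; "orientation": TCP orientation; "force": force on the tool from outside, world axes, zero at the start; "wrist_torque": the same for the moment, N m; "grip_width": finger opening in m.
Only numpy, scipy, OpenCV 4.12 (cv2) and the standard library are available. Lean on these libraries where they do the work, as an engineer would, in place of code of your own. Each camera call takes 0.05 s, during which the arm holds its last target. There are 200 camera calls.

## Task

The last book in the small book rack has flopped over sideways onto the low end rail and sticks out at the front. Tip it back upright against the row and push it in against the back rails, so that its spine is level with the other spines. Only push it with the fingertips or the outside of the fingers, never lift it, and leave the mug, the roll of tape and the jar where they are.

Things in the scene. Friction and masses are not known exactly. Their poses are not given: they have to be found in the camera images.
- rack: Fixed rack: wooden board 12 mm thick (x -141 to +94, y -107 to +167 mm) with 12 mm dark tube rails. Origin on the table under the right face of the row. x points away from the robot (spines to backs), y left along the row, z up. Four fixed upright books fill y 0 to 130 mm, spines at x = -80, backs at x = +80, tops up to 202 mm above the table; left end hoop 156 mm high.
- home (a point): Point fixed on the rack, with the rack's axes: where the flopped book's centre belongs (rack x 0, y -18.5 mm, 102 mm above the table) once it stands upright against the row, spine level with the others.
- low_rail (a point): Mid-point of the top of the low end rail on the right, at rack x -20, y -91.5 mm, 108 mm above the table, with the rack's axes. The rail is a 12 mm tube hoop along x, from x -115 to +75 mm. The bay between it and the row holds only the flopped book.
- back_rail (a point): Point on the near face of the upper back rail, behind the book's place (rack x +80, y -18 mm, 115 mm above the table), with the rack's axes. Two level back rails run behind all the books, near faces at x = +80 mm, tops 61 and 121 mm above the table; they stop the book where its spine is level.
- book_mid (a point): Centre of the loose brown book: 160 mm deep (x, spine to fore-edge), 36 thick (y), 180 tall (z, to its top), 0.6 kg +-30 %, friction 0.36 to 0.57. At first it stands on its lower right edge beside the row and leans about 0.5 rad to the right (rack -y) on the low rail, its top end past that rail, up to 170 mm above the table; spine 20 to 45 mm in front of the others.
- mug: White mug, 80 mm wide, 92 mm high, handle on one side; origin at the centre of its underside. To be left alone.
- tape: Roll of tape lying flat, 90 mm across, 24 mm high; origin at the centre of its underside. To be left alone.
- jar: Glass jar with lid, 64 mm wide, 85 mm high; origin at the centre of its underside. To be left alone.
There are look-alikes about, which are no part of the job. Of the things like the part that bears book_mid, leave any that is pink; of the rest the smaller one is meant.

How it is judged:
By the outcome, as a careful person would: the job done as asked, in the order asked, and still so for the second after the job is handed in, with the robot touching nothing.
It also fails if it takes over 54 s, if anything falls off the work surface, if the arm or the gripper's body presses on something with over 40 N, if the wrist force passes 120 N, or if a joint passes its speed limit or range.

## Working session

There is one attempt and no reset: what is moved stays moved. The work goes in short steps, Python scripts to look and compute and a tool call to move; the robot and the scene stay as the last step left them, time stands still between calls to the robot, and variables do not carry over. Pictures are saved under pics/ and viewed, about 8 in all and at most 12, crops included, and the job is handed in when it is done.

Besides the shell and the picture viewer there is one more tool, called after ">>>" as a command line: name --argument value ..., lists and objects as JSON in quotes. apply_moves: Moves the arm, as the interface text tells. Its arguments: {"type":"object","properties":{"deltas":{"type":"array"},"newtons":{"type":"number"}},"required":["deltas"]}

```bash
mkdir -p pics
cat > h.py <<'E'
from plant import arm
import numpy as np, cv2
def save(im,n): cv2.imwrite('pics/'+n,im[:,:,::-1])
E
python3 - <<'E'
from h import *
S=arm.get_image('side');T=arm.get_image('top')
save(np.vstack([S['img'],T['img']])[:, :] if 0 else cv2.resize(np.vstack([S['img'],T['img']]),(480,600)),'a.png')
save(S['img'],'side0.png');save(T['img'],'top0.png')
for c,I in(('side',S),('top',T)):
    print(c,I['K'].round(1).tolist(),I['R'].round(4).tolist(),I['t'].round(4).tolist(),'pos',(-I['R'].T@I['t']).round(3))
    for n in('rack','book_mid','mug','tape','jar'):
        print(n,[(round(d['p'],2),np.round(d['extent']).tolist()) for d in arm.masks_of(c,n)])
print(arm.get_state())
E
```

```text
side [[385.5, 0.0, 317.8], [0.0, 385.5, 197.8], [0.0, 0.0, 1.0]] [[-0.8394, -0.5435, -0.0023], [-0.3811, 0.5916, -0.7105], [0.3875, -0.5955, -0.7037]] [0.4587, 0.2625, 1.0186] pos [0.09  0.701 0.904]
rack [(0.75, [278.0, 212.0, 104.0, 103.0])]
book_mid [(0.73, [365.0, 340.0, 114.0, 111.0]), (0.61, [296.0, 179.0, 54.0, 66.0]), (0.59, [343.0, 164.0, 56.0, 53.0])]
mug [(0.98, [398.0, 140.0, 22.0, 28.0])]
tape [(0.73, [410.0, 170.0, 21.0, 23.0])]
jar [(0.9, [244.0, 338.0, 33.0, 38.0])]
top [[435.4, 0.0, 319.6], [0.0, 435.4, 193.2], [0.0, 0.0, 1.0]] [[0.0204, -0.9996, 0.0215], [-0.9871, -0.0236, -0.1581], [0.1585, -0.018, -0.9872]] [-0.0058, 0.5482, 1.3765] pos [0.323 0.032 1.446]
rack [(0.97, [300.0, 167.0, 92.0, 94.0])]
book_mid [(0.82, [391.0, 176.0, 54.0, 64.0]), (0.65, [327.0, 158.0, 48.0, 67.0]), (0.59, [230.0, 292.0, 76.0, 89.0])]
mug []
tape [(0.81, [426.0, 250.0, 29.0, 31.0])]
jar [(0.56, [179.0, 219.0, 23.0, 21.0])]
{'time_s': 0.6, 'q': array([-1.42679662e+00,  2.58564120e-01,  1.53501680e+00,  6.82994186e-07,
        1.34802441e+00, -2.02769459e-01]), 'joint_vel': array([-0.0012835 ,  0.00030507, -0.00061666,  0.00080178, -0.00087786,
       -0.00209826]), 'tau': array([-9.16951285e-04, -4.36944509e+01, -2.84189522e+01,  7.19360495e-02,
        3.15374276e-02, -6.42795811e-06]), 'tool_pos': array([ 0.18695984, -0.51723504,  0.21866531]), 'orientation': array([ 9.85006524e-01,  1.72517095e-01,  5.19196960e-07, -6.32780577e-06]), 'force': array([ 0.49069032, -0.03012153,  1.07081255]), 'wrist_torque': array([ 0.04906093, -0.00980247,  0.02279576]), 'grip_width': 0.09264893927702557}
```

View pics/side0.png

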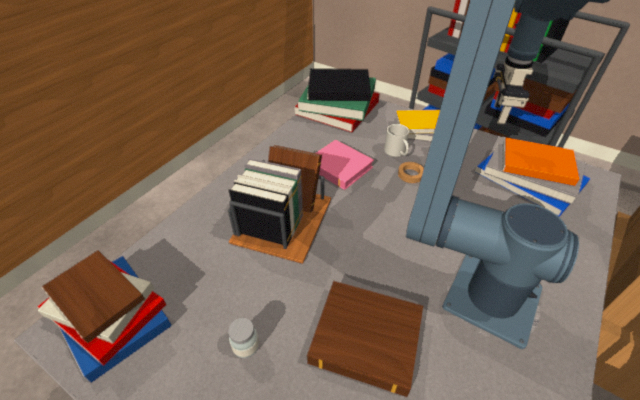

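View pics/top0.png

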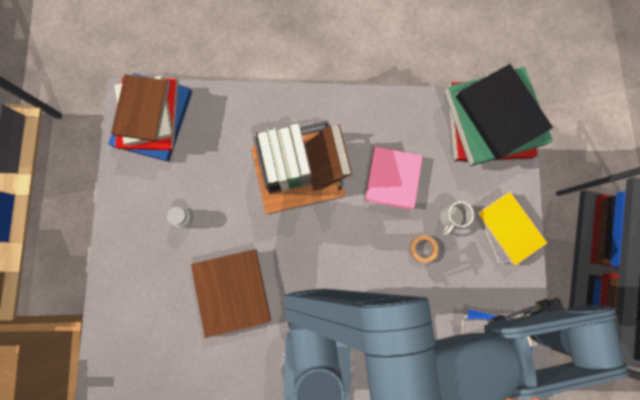

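The top view shows three candidates: the brown book leaning in the rack at (327,158), the pink book at (393,178), and a large brown book on the table at (230,292). The pink one is excluded, and the smaller of the other two is the leaning book in the rack. I'll check it in a close crop.

Run:
```python
import cv2,numpy as np
t=cv2.imread('pics/top0.png')[110:220,240:365];s=cv2.imread('pics/side0.png')[140:260,220:335]
t=cv2.resize(t,None,fx=3.3,fy=3.3,interpolation=2);s=cv2.resize(s,None,fx=3.3,fy=3.3,interpolation=2)
c=np.zeros((400,800,3),np.uint8);c[:t.shape[0],:t.shape[1]]=t;c[:s.shape[0],t.shape[1]+5:t.shape[1]+5+s.shape[1]]=s
print(t.shape,s.shape);cv2.imwrite('pics/c1.png',c)
```

```text
(363, 412, 3) (396, 380, 3)
```

View pics/c1.png

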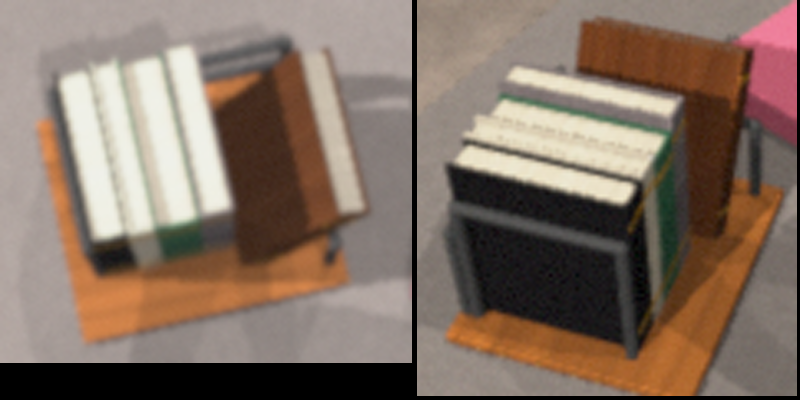

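```bash
cat >> h.py <<'E'
from scipy.optimize import least_squares
from scipy.spatial.transform import Rotation as Ro
def proj(I,X):
    c=np.atleast_2d(X)@I['R'].T+I['t']; u=c@I['K'].T; return u[:,:2]/u[:,2:]
def r2w(p,P):
    c,s=np.cos(p[2]),np.sin(p[2]); P=np.atleast_2d(P)
    return np.c_[p[0]+c*P[:,0]-s*P[:,1],p[1]+s*P[:,0]+c*P[:,1],P[:,2]]
def bookc(yb,a,x0):
    # corners in rack frame: lower right edge at y=yb,z=.012, lean a to -y, spine at x0
    u=np.array([0,-np.sin(a),np.cos(a)]);v=np.array([0,np.cos(a),np.sin(a)])
    return [np.array([x,yb,.012])+.18*h*u+.036*w*v for x in(x0,x0+.16) for w in(0,1) for h in(0,1)]
E
python3 - <<'E'
from h import *
S=arm.get_image('side');T=arm.get_image('top')
b=.012
pt=[((-.141,.167,b),(266.4,213.6)),((-.141,-.107,b),(346,195.8)),((.094,.167,b),(252.1,146))]
ps=[((.094,.167,b),(230,243)),((-.141,-.107,b),(331.5,198.2))]
def f(p): return np.r_[(proj(T,r2w(p,[a for a,_ in pt]))-[q for _,q in pt]).ravel(),(proj(S,r2w(p,[a for a,_ in ps]))-[q for _,q in ps]).ravel()]
r=least_squares(f,[.5,0,.2]);print(r.x,f(r.x).round(1))
p=r.x;np.save('rack.npy',p)
# book: top end (pages) corners in top crop & side crop
obs=[('T',(365,212)),('T',(330,49)),('T',(303,55)),('S',(748,48)),('S',(583,18))]
tp=[(240+u/3.3,110+v/3.3) for c,(u,v) in obs if c=='T'];sp=[(220+(u-417)/3.3,140+v/3.3) for c,(u,v) in obs if c=='S']
def g(q):
    C=r2w(p,bookc(*q)) # idx: x*4+w*2+h
    return np.r_[(proj(T,C[[1,5,7]])-tp).ravel(),(proj(S,C[[3,7]])-sp).ravel()]
r=least_squares(g,[-.03,.5,-.11]);print(r.x,g(r.x).round(1))
print('world corners',r2w(p,bookc(*r.x)).round(3),np.round(bookc(*r.x),3))
for I,n in((T,'T'),(S,'S')):
    im=cv2.resize(I['img'],None,fx=4,fy=4)
    D=lambda A,c:[cv2.circle(im,tuple(int(v) for v in (q+.5)*4),3,c,-1) for q in proj(I,A)]
    D(r2w(p,bookc(*r.x)),(0,255,255));D(r2w(p,[(x,y,b) for x in(-.141,.094) for y in(-.107,.167)]),(255,0,0))
    D(r2w(p,[(x,y,.202) for x in(-.08,.08) for y in(0,.13)]),(255,0,255))
    D(r2w(p,[(-.115,-.0915,.108),(.075,-.0915,.108)]),(0,255,0))
    save(im[440:880,940:1480] if n=='T' else im[540:1060,860:1360],'o'+n+'.png')
a=cv2.imread('pics/oT.png');s=cv2.imread('pics/oS.png')
c=np.zeros((520,1040,3),np.uint8);c[:440,:540]=a;c[:,540:]=s;cv2.imwrite('pics/o.png',cv2.resize(c,(800,400)))
for k in('T','S'):pass
E
```

```text
[0.65548988 0.05543879 0.25144755] [-0.7  1.   0.2  0.3 -1.   1.2 -1.4 -2.1  0.2 -1.4]
[-0.03627952  0.50101991 -0.10467547] [ 2.2  1.   0.2  0.2 -1.5 -1.2 -0.5  1.1 -0.  -0.1]
world corners [[ 0.563 -0.006  0.012]
 [ 0.585 -0.089  0.17 ]
 [ 0.555  0.025  0.029]
 [ 0.577 -0.059  0.187]
 [ 0.718  0.034  0.012]
 [ 0.74  -0.05   0.17 ]
 [ 0.71   0.065  0.029]
 [ 0.732 -0.019  0.187]] [[-0.105 -0.036  0.012]
 [-0.105 -0.123  0.17 ]
 [-0.105 -0.005  0.029]
 [-0.105 -0.091  0.187]
 [ 0.055 -0.036  0.012]
 [ 0.055 -0.123  0.17 ]
 [ 0.055 -0.005  0.029]
 [ 0.055 -0.091  0.187]]
```

View pics/o.png

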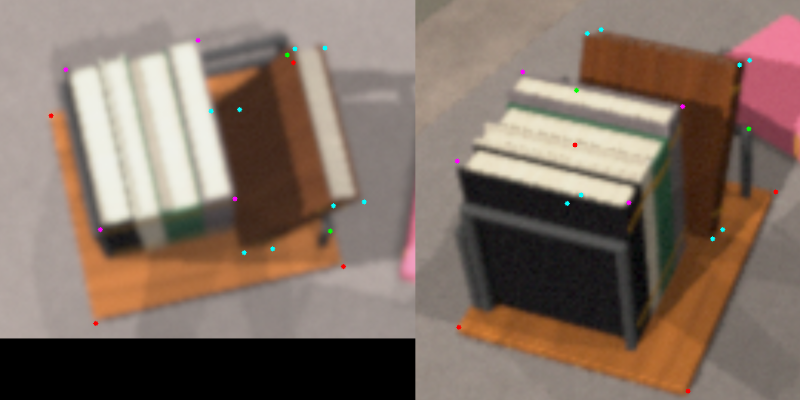

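The choice is right: the brown book leans in the rack, beside the row and over the rail. The fit (lean 0.50, spine about 25 mm proud, foot at y = -36) also agrees with touching the rail. Next I'll compute the approach.

```bash
cat >> h.py <<'E'
def goal(P,tilt=0,Rn=None):
    """rack point for TCP; tool x=rack x, tool y=-rack y, z down, tilted by tilt so fingers point +x. Shift mm / rotvec in the current tool frame"""
    p=np.load('rack.npy');s=arm.get_state();R=Ro.from_quat(s['orientation'])
    G=Ro.from_euler('z',p[2])*Ro.from_euler('x',np.pi)*Ro.from_euler('y',tilt)
    w=r2w(p,P)[0]
    print('world',w.round(3),'shift',(R.inv().apply(w-s['tool_pos'])*1e3).round(1),'rot',(R.inv()*G).as_rotvec().round(3))
def here():
    p=np.load('rack.npy');s=arm.get_state();d=s['tool_pos']-[p[0],p[1],0];c,n=np.cos(p[2]),np.sin(p[2])
    print('t',s['time_s'],'rack mm',(1e3*np.array([c*d[0]+n*d[1],-n*d[0]+c*d[1],d[2]])).round(1),'F rack',np.round([c*s['force'][0]+n*s['force'][1],-n*s['force'][0]+c*s['force'][1],s['force'][2]],1),'q',s['q'].round(2))
E
python3 - <<'E'
from h import *
here();goal((-.025,-.17,.22));goal((-.025,-.17,.14))
print(Ro.from_euler('x',np.pi).apply([0,1,0]), (Ro.from_euler('x',np.pi)*Ro.from_euler('y',.5)).apply([0,0,1]))
E
```

```text
t 0.7 rack mm [-596.3 -438.1  218.7] F rack [-0.5  0.8 -0. ] q [-1.43  0.26  1.54 -0.    1.35 -0.2 ]
world [ 0.674 -0.115  0.22 ] shift [ 594.2 -212.5   -1.3] rot [0.    0.    0.095]
world [ 0.674 -0.115  0.14 ] shift [ 594.2 -212.5   78.7] rot [0.    0.    0.095]
[ 0.0000000e+00 -1.0000000e+00  1.2246468e-16] [ 4.79425539e-01 -1.07472868e-16 -8.77582562e-01]
```

>>> apply_moves --deltas '[[[40,-14,0],[0,0,0.005],1],[[79,-28,0],[0,0,0.01],1],[[118,-42,0],[0,0,0.02],1],[[157,-56,0],[0,0,0.03],1],[[196,-70,0],[0,0,0.03],1],[[235,-84,0],[0,0,0.04],1],[[274,-98,0],[0,0,0.05],1],[[313,-112,0],[0,0,0.05],1],[[352,-126,0],[0,0,0.06],1],[[391,-140,0],[0,0,0.06],1],[[430,-154,0],[0,0,0.07],1],[[469,-168,0],[0,0,0.08],1],[[508,-182,0],[0,0,0.09],1],[[547,-196,0],[0,0,0.095],1],[[580,-207,0],[0,0,0.095],1],[[594,-212,0],[0,0,0.095],1],[[594,-212,0],[0,0,0.095],1],[[594,-212,0],[0,0,0.095],1],[[594,-212,0],[0,0,0.095],1]]' --newtons 20

```text
time_s: 2.28
tool_pos: [0.6728, -0.1166, 0.2184]
orientation: [0.992, 0.125, -0.001, 0.0]
force: [-0.4, -1.1, -0.7]
grip_width: 0.0002
```

Run:
```python
from h import *
here();goal((-.025,-.17,.14))
W=arm.get_image('wrist');T=arm.get_image('top')
p=np.load('rack.npy')
im=W['img'].copy()
for A,c in((bookc(-.036,.5,-.105),(0,255,255)),([(-.115,-.0915,.108),(.075,-.0915,.108)],(0,255,0)),([(x,y,.012) for x in(-.141,.094) for y in(-.107,.167)],(255,0,0)),([(-.08,0,.202),(.08,0,.202)],(255,0,255))):
    for q in proj(W,r2w(p,A)):
        if abs(q).max()<2000: cv2.circle(im,tuple(int(v) for v in q),4,c,-1)
t=cv2.resize(T['img'][110:260,220:440],None,fx=2,fy=2)
im=np.hstack([cv2.resize(im,(400,250)),cv2.resize(t,(367,250))]) if 0 else im
save(im,'w1.png')
```

```text
t 2.2833 rack mm [ -26.  -170.9  218.4] F rack [-0.6 -1.  -0.7] q [-0.33  0.5   1.18 -0.    1.47  0.99]
world [ 0.674 -0.115  0.14 ] shift [ 1.1 -1.  78.4] rot [0.    0.001 0.   ]
```

View pics/w1.png

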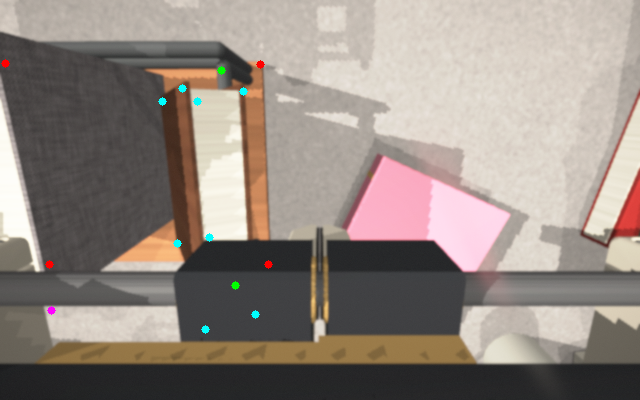

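Run:
```python
from h import *
W=arm.get_image('wrist');s=arm.get_state();R=Ro.from_quat(s['orientation'])
for z in(0,-20,-45,-84):print(z,proj(W,s['tool_pos']+R.apply(np.array([[0,0,z],[0,-17.5,z],[0,17.5,z],[7.5,-17.5,z],[-7.5,-17.5,z]])/1e3)).round().tolist())
print('cam in tool',R.inv().apply(-W['R'].T@W['t']-s['tool_pos']).round(3),W['K'][0,0])
```

```text
0 [[321.0, 240.0], [289.0, 240.0], [353.0, 240.0], [289.0, 227.0], [289.0, 253.0]]
-20 [[321.0, 256.0], [285.0, 256.0], [358.0, 256.0], [285.0, 241.0], [286.0, 270.0]]
-45 [[322.0, 281.0], [279.0, 281.0], [365.0, 281.0], [279.0, 264.0], [280.0, 298.0]]
-84 [[323.0, 347.0], [263.0, 347.0], [383.0, 347.0], [262.0, 325.0], [264.0, 369.0]]
cam in tool [ 0.066 -0.001 -0.165] 322.85301162585694
```

The tip projects at (321,240) and the predicted book and rail points lie on the picture: the book's rear top corner at (243,90) and the rail end at (222,70). The fit holds, so I'll descend.

>>> apply_moves --deltas '[[[1,0,30],[0,0,0],1],[[1,0,60],[0,0,0],1],[[1,0,76],[0,0,0],1],[[1,-10,76],[0,0,0],1],[[1,-20,76],[0,0,0],1],[[1,-20,76],[0,0,0],1]]'

```text
time_s: 2.93
tool_pos: [0.6695, -0.0947, 0.1445]
orientation: [0.992, 0.126, 0.001, -0.0]
force: [-0.3, -0.0, 1.3]
grip_width: 0.0004
```

Run:
```python
from h import *
here()
```

```text
t 2.9333 rack mm [ -23.8 -148.9  144.5] F rack [-0.3  0.   1.3] q [-0.31  0.53  1.31  0.    1.3   1.01]
```

>>> apply_moves --deltas '[[[0,-5,0],[0,0,0],1],[[0,-10,0],[0,0,0],1],[[0,-15,0],[0,0,0],1],[[0,-20,0],[0,0,0],1],[[0,-25,0],[0,0,0],1],[[0,-30,0],[0,0,0],1],[[0,-35,0],[0,0,0],1],[[0,-40,0],[0,0,0],1],[[0,-45,0],[0,0,0],1],[[0,-50,0],[0,0,0],1],[[0,-50,0],[0,0,0],1]]'

```text
time_s: 3.85
tool_pos: [0.6565, -0.0464, 0.1424]
orientation: [0.992, 0.126, -0.0, -0.001]
force: [-0.1, 0.3, 0.3]
grip_width: 0.0005
```

Run:
```python
from h import *
here()
W=arm.get_image('wrist');S=arm.get_image('side')
save(np.hstack([cv2.resize(W['img'],(480,300)),cv2.resize(S['img'][130:270,220:360],(300,300))]),'w2.png')
```

```text
t 3.85 rack mm [-24.3 -98.9 142.4] F rack [-0.1  0.3  0.3] q [-0.24  0.51  1.36  0.    1.28  1.08]
```

View pics/w2.png

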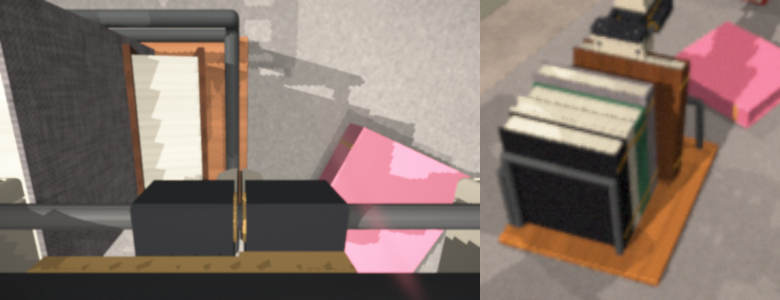

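The book is tipping up: its page block is at (165,120) and its right cover is clear of the rail. Continuing.

>>> apply_moves --deltas '[[[0,-5,0],[0,0,0],1],[[0,-10,0],[0,0,0],1],[[0,-15,0],[0,0,0],1],[[0,-20,0],[0,0,0],1],[[0,-24,0],[0,0,0],1],[[0,-28,0],[0,0,0],1],[[0,-32,0],[0,0,0],1],[[0,-36,0],[0,0,0],1],[[0,-40,0],[0,0,0],1],[[0,-42,0],[0,0,0],1],[[0,-42,0],[0,0,0],1]]'

```text
time_s: 4.87
tool_pos: [0.6465, -0.0067, 0.1427]
orientation: [0.992, 0.126, -0.0, -0.0]
force: [0.7, 0.6, 0.4]
grip_width: 0.0004
```

Run:
```python
from h import *
here()
```

```text
t 4.8667 rack mm [-24.2 -57.9 142.7] F rack [0.8 0.4 0.4] q [-0.18  0.48  1.39  0.    1.27  1.14]
```

>>> apply_moves --deltas '[[[0,-1,0],[0,0,0],1],[[0,-2,0],[0,0,0],1],[[0,-3,0],[0,0,0],1],[[0,-4,0],[0,0,0],1],[[0,-5,0],[0,0,0],1],[[0,-6,0],[0,0,0],1],[[0,-6,0],[0,0,0],1]]'

```text
time_s: 5.45
tool_pos: [0.6455, -0.0029, 0.1427]
orientation: [0.992, 0.125, 0.0, 0.001]
force: [1.0, -5.9, -0.7]
grip_width: 0.0004
```

Run:
```python
from h import *
here()
W=arm.get_image('wrist');S=arm.get_image('side')
save(np.hstack([cv2.resize(W['img'],(480,300)),cv2.resize(S['img'][130:270,220:360],(300,300))]),'w3.png')
```

```text
t 5.45 rack mm [-24.2 -54.1 142.7] F rack [-0.5 -6.  -0.7] q [-0.18  0.48  1.39 -0.    1.26  1.14]
```

View pics/w3.png

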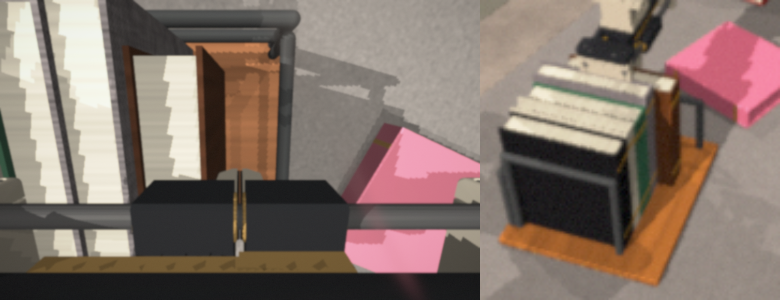

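The book is upright and flush against the row, with a 6 N reaction; its left cover lies along the row in the wrist view (about column 130). Its spine still sticks out. Next I'll back off to the right, go round to the front and tilt the tool.

>>> apply_moves --deltas '[[[0,8,0],[0,0,0],1],[[0,20,-5],[0,0,0],1],[[-35,22,-10],[0,0,0],1],[[-70,22,-10],[0,0,0],1],[[-105,22,-10],[0,0,0],1],[[-140,22,-10],[0,0,0],1],[[-170,15,-10],[0,0.1,0],1],[[-170,0,-10],[0,0.2,0],1],[[-170,-20,-10],[0,0.3,0],1],[[-170,-32,-5],[0,0.4,0],1],[[-170,-32,10],[0,0.5,0],1],[[-170,-32,30],[0,0.6,0],1],[[-170,-32,40],[0,0.6,0],1],[[-170,-32,40],[0,0.6,0],1],[[-170,-32,40],[0,0.6,0],1]]'

```text
time_s: 6.8
tool_pos: [0.4707, -0.0129, 0.1009]
orientation: [0.948, 0.118, 0.292, -0.038]
force: [-0.4, 0.4, -0.9]
grip_width: 0.0007
```

Run:
```python
from h import *
here();goal((-.12,-.022,.10),.6);goal((-.086,-.022,.10),.6)
W=arm.get_image('wrist');S=arm.get_image('side')
save(np.hstack([cv2.resize(W['img'],(480,300)),cv2.resize(S['img'][130:270,220:360],(300,300))]),'w4.png')
```

```text
t 6.8 rack mm [-196.   -20.2  100.9] F rack [-0.3  0.5 -0.9] q [-0.64  0.02  2.37  0.96  0.57 -0.11]
world [0.545 0.004 0.1  ] shift [62.3  1.6 43.6] rot [-0.001  0.001 -0.003]
world [0.578 0.013 0.1  ] shift [90.4  1.6 62.7] rot [-0.001  0.001 -0.003]
```

View pics/w4.png

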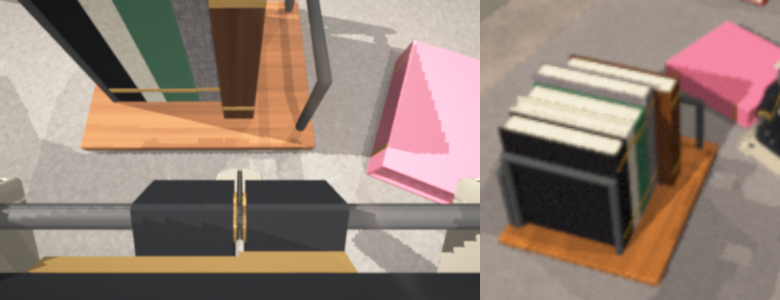

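The book stands upright and its spine foot at (238,118) is proud of its neighbours' at about row 100. I'll approach and push in.

>>> apply_moves --deltas '[[[20,0,14],[0,0,0],1],[[40,1,28],[0,0,0],1],[[55,1,38],[0,0,0],1],[[62,1,43],[0,0,0],1],[[65,1,45],[0,0,0],1],[[68,1,47],[0,0,0],1],[[71,1,49],[0,0,0],1],[[74,1,51],[0,0,0],1],[[77,1,53],[0,0,0],1],[[80,1,55],[0,0,0],1],[[82,1,57],[0,0,0],1],[[82,1,57],[0,0,0],1]]'

```text
time_s: 7.9
tool_pos: [0.5698, 0.011, 0.102]
orientation: [0.948, 0.12, 0.293, -0.037]
force: [-1.3, -1.0, 0.8]
grip_width: 0.0005
```

Run:
```python
from h import *
here();goal((-.086,-.022,.10),.6)
```

```text
t 7.9 rack mm [-94.  -21.8 102. ] F rack [-1.5 -0.7  0.8] q [-0.41  0.18  2.17  0.91  0.46  0.14]
world [0.578 0.013 0.1  ] shift [5.5 0.2 6.2] rot [ 0. -0.  0.]
```

>>> apply_moves --deltas '[[[1.6,0,1.1],[0,0,0],1],[[3.3,0,2.3],[0,0,0],1],[[5,0,3.4],[0,0,0],1],[[6.6,0,4.5],[0,0,0],1],[[6.6,0,4.5],[0,0,0],1]]'

```text
time_s: 8.32
tool_pos: [0.5775, 0.0132, 0.1019]
orientation: [0.948, 0.12, 0.293, -0.037]
force: [-1.8, -0.0, 0.3]
grip_width: 0.0004
```

Run:
```python
from h import *
here()
```

```text
t 8.3167 rack mm [-86.  -21.5 101.9] F rack [-1.8  0.4  0.3] q [-0.4   0.19  2.16  0.9   0.45  0.16]
```

>>> apply_moves --deltas '[[[0.8,0,0.6],[0,0,0],1],[[1.7,0,1.1],[0,0,0],1],[[2.5,0,1.7],[0,0,0],1],[[2.5,0,1.7],[0,0,0],1]]'

```text
time_s: 8.65
tool_pos: [0.5802, 0.0139, 0.1019]
orientation: [0.948, 0.12, 0.293, -0.037]
force: [-2.6, -0.6, 1.3]
grip_width: 0.0007
```

Run:
```python
from h import *
here()
W=arm.get_image('wrist')
save(cv2.resize(W['img'][0:260,150:470],None,fx=2.4,fy=2.2),'w5.png')
```

```text
t 8.65 rack mm [-83.3 -21.5 101.9] F rack [-2.7  0.   1.3] q [-0.39  0.19  2.15  0.89  0.45  0.17]
```

View pics/w5.png

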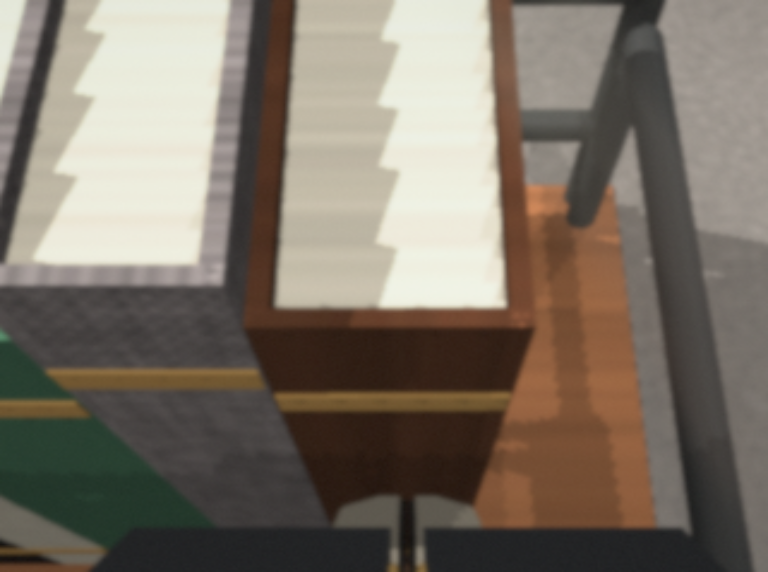

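The book is square and flush with the row, with the fingertips on its spine at (405,500). The 2.7 N is still only sliding friction, so I'll push on until the rails push back.

>>> apply_moves --deltas '[[[0.8,0,0.6],[0,0,0],1],[[1.7,0,1.1],[0,0,0],1],[[2.5,0,1.7],[0,0,0],1],[[2.5,0,1.7],[0,0,0],1]]'

```text
time_s: 9.03
tool_pos: [0.5813, 0.0144, 0.1015]
orientation: [0.948, 0.12, 0.292, -0.037]
force: [-19.6, -6.7, 13.9]
grip_width: 0.0006
```

>>> apply_moves --deltas '[[[0.8,0,0.6],[0,0,0],1],[[1.7,0,1.1],[0,0,0],1],[[1.7,0,1.1],[0,0,0],1]]'

```text
time_s: 9.28
tool_pos: [0.5817, 0.0146, 0.1013]
orientation: [0.948, 0.12, 0.292, -0.036]
force: [-36.6, -12.7, 25.4]
grip_width: 0.0003
```

Run:
```python
from h import *
here()
```

```text
t 9.2833 rack mm [-81.6 -21.2 101.3] F rack [-38.6  -3.2  25.4] q [-0.39  0.2   2.15  0.88  0.45  0.19]
```

The back rails now push back with 39 N and motion stops. Backing off to check.

>>> apply_moves --deltas '[[[-2,0,-1.4],[0,0,0],1],[[-6,0,-4],[0,0,0],1],[[-20,0,-14],[0,0,0],1],[[-40,0,-28],[0,0,0],1],[[-60,0,-41],[0,0,0],1],[[-80,0,-55],[0,0,0],1],[[-80,0,-55],[0,0,0],1],[[-80,0,-55],[0,0,0],1]]'

```text
time_s: 9.95
tool_pos: [0.491, -0.0099, 0.1026]
orientation: [0.948, 0.119, 0.294, -0.037]
force: [0.2, 0.0, -0.3]
grip_width: 0.0002
```

Run:
```python
from h import *
here()
W=arm.get_image('wrist');T=arm.get_image('top');p=np.load('rack.npy')
w=W['img'].copy()
for q in proj(W,r2w(p,[(-.08,y,z) for y in(0,-.037) for z in(.012,.192)])): print(q.round(1)); cv2.circle(w,tuple(int(v) for v in q),2,(0,255,255),-1)
w=cv2.resize(w[0:220,150:470],(480,330)); t=cv2.resize(T['img'][110:220,240:350],(320,330))
save(np.hstack([w,t]),'w6.png')
```

```text
t 9.95 rack mm [-175.6  -22.3  102.6] F rack [ 0.2 -0.1 -0.3] q [-0.59  0.05  2.33  0.96  0.54 -0.06]
[295.8 159. ]
[265.1 -52.4]
[336.3 159. ]
[359.7 -52.3]
```

View pics/w6.png

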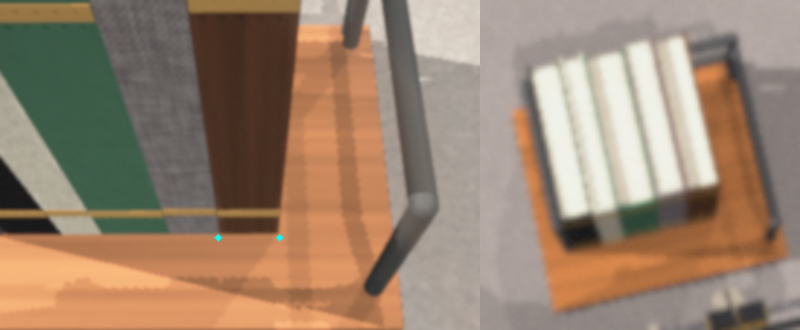

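The spine foot is in line with its neighbours (row 234 in the crop), the book is upright with no gap to the row, and the arm is clear. Last I'll check the bystanders and hand in.

Run:
```python
from h import *
for c in('side','top'):
    arm.get_image(c)
    for n in('mug','tape','jar'): print(c,n,[(round(d['p'],2),np.round(d['extent']).tolist()) for d in arm.masks_of(c,n)][:1])
print(arm.close_job())
```

```text
side mug [(0.56, [279.0, 210.0, 102.0, 104.0])]
side tape [(0.65, [411.0, 172.0, 24.0, 16.0])]
side jar [(0.73, [243.0, 338.0, 29.0, 39.0])]
top mug [(0.86, [456.0, 218.0, 27.0, 30.0])]
top tape [(0.83, [424.0, 250.0, 29.0, 30.0])]
top jar [(0.78, [180.0, 220.0, 27.0, 24.0])]
the job is handed in; nothing more can be done
None
```

The brown book in the rack now stands upright against the row and is pushed in against the back rails. I handed the job in at about 10 s on the robot's clock.

**What I did:** I tipped the book up with the outside of the shut fingers until the row pushed back with 6 N. Then I went round to the front and pushed the spine in with the fingertips until the back rails pushed back with about 39 N. The book was only pushed, never lifted.

**Last checks on the book:** After backing off, the wrist picture showed its spine foot in line with the other spines and no gap to the row. The tool force read about zero, and the fingers were roughly 90 mm clear of the spine.

**Mug, tape and jar:**
- **Tape and jar:** both cameras found them where they were at the start, within 1–2 pixels.
- **Mug:** the top camera found it at (456,218), where I had read it by eye in the first picture (the network missed it there). The side camera's mug detection at the end disagreed, but that box matches the rack, so I took it as a false hit. The arm felt no contact on the way past the mug.

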